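# Draw a batch of model atoms from the gravity dispenser

### The arm

A 6-joint arm with a two-finger parallel gripper is mounted at the origin on the work surface. World frame = base frame: x ahead of the robot, y to its left, z up, the work surface at z = 0. Lengths are in m, angles in degrees, forces in N, time in s.
With the tool pointing down it reaches from about 0.325 to 0.9 m from the base axis. Payload 3.5 kg.
Tool frame: the origin (TCP) lies on the mounting face of the last link; the fingertips stand 173 mm ahead of it and the grasp point (between the pads) lies 155 mm ahead of it; x points along the fingers, z is the direction in which the jaws open and shut, and the axes are right-handed (so a half turn about x gives the same grasp; the last joint's range is limited). The gripper opens to 85 mm and grips with 20 to 120 N. Pads are 22 mm wide; open, the fingers measure 114 mm over their backs; the gripper's body (76 mm by 85 mm) begins 54 mm behind the grasp point. The pads swing forward as they close: fully open they stand 13 mm farther back than shut.
Start: joints at [68.159, 15.837, -1.513, 72.651, 0, 84.076], TCP at [0.171, 0.601, 0.405] pointing down, gripper open.
Joint ranges: [-178.77, 178.77], [-48.84, 107.48], [-61.69, 71.31], [-111.58, 123.2], [-90, 87.43], [-180, 180]. Speed limits (degrees/s): [147.25, 147.25, 180, 180, 180, 180].

### API

Orientations are given as [roll, pitch, yaw] about the fixed x, y, z axes, in that order (R = Rz(yaw) Ry(pitch) Rx(roll)).
In Python, from workcell import manip gives the robot as it stands.
- The arm moves only by the tool play_rows, never from a script. Its argument "series" is a list of rows, each a list of 5 numbers: the shift along the tool's x, y, z in cm, then the turn about the tool's x in degrees, then the gripper command: -1 is shut, 1 is fully open, values between are in proportion. A call has 1 to 20 rows; each row is the pose to reach, as a shift and turn from the pose commanded when the call began, along the tool's axes at that moment; what a row does not reach only later rows make up. A row lasts 1/8 s, in which the tool goes at most 62.5 mm and 10.7 degrees, less where a joint would pass 70% of its speed; a pose out of reach is approached as far as the arm can. A call with a gripper value outside its range is refused whole. The fingers move at their own pace and stop on an object; the grip force is fixed at half the most. Time passes only in rows, so rows that repeat a pose let the fingers close. It gives the time, the measured TCP pose, the force and the opening at its end, in the units of the state.
- manip.observe(): the state, without advancing time (a new reading comes with each control period).
- manip.snapshot(name): name is "scene" or "top"; returns a dict with "color" (480x640x3 uint8, red, green, blue), "fov_y" (degrees; the focal length in pixels is half the picture's height over the tangent of half this angle, whatever the lens; pixels are square), "cx", "cy" (the principal point, pixels), "R" (3x3) and "t" (3): a world point X has camera coordinates R X + t. Camera axes: x right, y down, z forward; pixel columns grow to the right and rows downward; lengths in m; the calibration is good to about 2 mm. A picture is of the moment at which its call begins. There is no depth.
- manip.hand_in(): hands the job in, once; it reports no verdict.
The state is a dict: "clock": time; "joints": joint angles; "qd": joint speeds; "joint_efforts": joint torques, N m; "ee_pos": TCP position; "ee_rot": TCP orientation; "force": force on the tool from outside, world axes, zero at the start; "ft_torque": the same for the moment, N m; "opening": finger opening in m.
Only numpy, scipy, OpenCV 4.12 (cv2) and the standard library are available. Lean on these libraries where they do the work, as an engineer would, in place of code of your own. Each camera call takes 0.05 s, during which the arm holds its last target.

### The job

Fetch the white jug and stand it on the bench with its mouth centred under the dispenser's spout, draw the dispenser's slide gate out to let all six red model atoms run down into the jug, then push the gate fully home. Leave the jug with its atoms standing upright under the spout; let no atom land on the bench and do not disturb the other things lying about.

Things in the scene. Friction and masses are not known exactly. Their poses are not given: they have to be found in the camera images.
- hopper: Dispenser fixed to the bench: clear open-topped bin on a 4-legged stand, slide gate under it, chute below. Origin on the bench under the middle of the bin's 60 mm outlet; +z up, +y the way the gate is drawn out, -y the way the chute runs. In this frame, mm: bin x -37..37, y -88..38, z 228..359; stand (base plate 6 thick, legs, top frame) x -58..58, y -66..66, up to z 252.
- spout (a point): Centre of the downward opening of the chute's spout, 100 mm above the bench, 141 mm from the hopper's origin along its -y; axes as the hopper's. The steel spout is 66 mm (hopper x) by 53 mm (y) outside, 55 mm tall, with a baffle on its -y face; behind it the open chute, 66 mm wide, 46 mm deep, rises at 25 degrees. Atoms drop out within 25 mm of this point, mostly on its -y side.
- gate_grip (a point): Centre of the yellow upright grip at the gate's outer end: a block 18 mm (hopper x) by 24 mm (hopper y) by 46 mm tall, top 273 mm and foot 227 mm above the bench, the 62 mm wide steel blade below it. Moves with the gate; axes as the hopper's. With the gate shut it is at hopper y +105 mm, the near bin wall being at y +38.
- gate (a joint): How far the slide gate is drawn out, m: 0 fully home, 0.07 at the stop, moving along the hopper's +y. It stays where it is left; moving it takes 2 to 4 N. The first atoms pass when it is open by about 25 mm, the last need 55 mm; all have reached the jug about 1 s after it is drawn to the stop.
- jug: White plastic jug, round, open-topped, 80 mm tall, 94 mm across at the foot, 100 mm at the rim, walls 3 mm, floor 4 mm, 90 to 180 g, standing on the bench. Origin under the middle of its foot; +z up; its handle points along its -x. The handle's upright bar is 12 mm wide (jug y) by 13 mm (jug x), 16 to 72 mm above the bench, centred 88 mm from the jug's axis, 32 mm clear of the wall.
- atom1: A red plastic model atom: a ball 25 mm across, 11 g; origin at its centre. One of six, lying in the bin on the gate.
- atom2: A red plastic model atom: a ball 25 mm across, 11 g; origin at its centre. One of six, lying in the bin on the gate.
- atom3: A red plastic model atom: a ball 25 mm across, 11 g; origin at its centre. One of six, lying in the bin on the gate.
- atom4: A red plastic model atom: a ball 25 mm across, 11 g; origin at its centre. One of six, lying in the bin on the gate.
- atom5: A red plastic model atom: a ball 25 mm across, 11 g; origin at its centre. One of six, lying in the bin on the gate.
- atom6: A red plastic model atom: a ball 25 mm across, 11 g; origin at its centre. One of six, lying in the bin on the gate.
- model: Finished ball-and-stick model (one black ball, four white), about 75 mm across and 70 mm tall, standing loose on the bench; origin under its middle. Leave alone.
- jar: Small jar with pale green contents and a white lid, 51 mm across, 66 mm tall; origin under its middle. Leave alone.
- burner: Small black bench burner, 72 mm across, 78 mm tall; origin under its middle. Leave alone.
- rack: White test-tube rack, 76 x 230 mm, with glass tubes up to 130 mm tall; origin under its middle, long side along its y. Leave alone.
- tongs: Steel test-tube tongs lying flat, 190 mm long along its x, 35 mm wide, 8 mm high. Leave alone.
- pen: Yellow and black pen lying flat, 125 mm long along its x, 9 mm thick. Leave alone.

How it is judged:
By the outcome, as a careful person would: the job done as asked, in the order asked, and still so for the second after the job is handed in, with the robot touching nothing.
It also fails if it takes over 58 s, if anything falls off the work surface, if the arm or the gripper's body presses on something with over 40 N, if the wrist force passes 120 N, or if a joint passes its speed limit or range.

## Working session

There is one attempt and no reset: what is moved stays moved. The work goes in short steps, Python scripts to look and compute and a tool call to move; the robot and the scene stay as the last step left them, time stands still between calls to the robot, and variables do not carry over. Pictures are saved under pics/ and viewed, and the job is handed in when it is done.

Besides the shell and the picture viewer there is one more tool, called after "Call:" in YAML: its name, and indented under it one key for each argument. play_rows: Moves the arm, as the interface text tells. Its arguments: {"type":"object","properties":{"series":{"type":"array","items":{"type":"array","items":{"type":"number"}}}},"required":["series"]}

```bash
ls; mkdir -p pics; python3 - <<'E'
from workcell import manip
import cv2,numpy as np,pickle
o=manip.observe();print({k:np.round(v,3) for k,v in o.items()})
for n in("scene","top"):
    s=manip.snapshot(n);pickle.dump(s,open(f"{n}0.pkl","wb"))
    cv2.imwrite(f"pics/{n}0.png",s["color"][:,:,::-1]);print(n,s["fov_y"],s["cx"],s["cy"],s["R"],s["t"])
E
```

```text
pics
{'clock': np.float64(0.0), 'joints': array([68.16 , 15.879, -1.598, 72.651,  0.   , 84.076]), 'qd': array([ 0.038, -0.039,  0.06 , -0.108,  0.037, -0.004]), 'joint_efforts': array([ 0.0000e+00, -4.4551e+01,  2.9520e+01,  1.6000e-02,  0.0000e+00,
        0.0000e+00]), 'ee_pos': array([0.171, 0.601, 0.404]), 'ee_rot': array([ 173.895,   89.873, -112.021]), 'force': array([ 0.038, -0.983,  0.118]), 'ft_torque': array([ 0.025, -0.025, -0.004]), 'opening': np.float64(0.085)}
scene 50.801946717688246 329.6934552952308 238.7181217232146 [[ 9.53619763e-01  3.01013145e-01  6.59189614e-04]
 [ 2.72268152e-01 -8.61616607e-01 -4.28353680e-01]
 [-1.28372120e-01  4.08666011e-01 -9.03610918e-01]] [-0.5570683  -0.02925249  1.44763214]
top 57.482957365819104 322.76354989025657 240.6166726350399 [[ 0.0234261  -0.99967638 -0.00991739]
 [-0.99573075 -0.0224454  -0.08953479]
 [ 0.08928321  0.01197251 -0.99593432]] [0.07027808 0.57462781 1.12473281]
```

View pics/scene0.png

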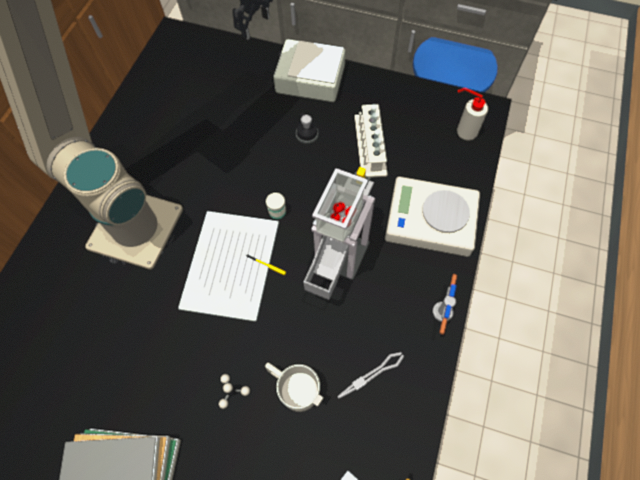

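View pics/top0.png

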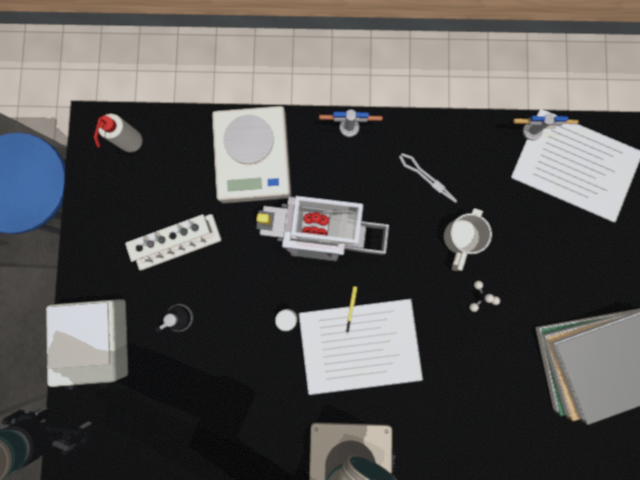

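```bash
cat >h.py <<'E'
import numpy as np,cv2,pickle
def cam(s):
    f=240/np.tan(np.radians(s["fov_y"]/2));return f,np.array(s["R"]),np.array(s["t"])
def ray(s,u,v):
    f,R,t=cam(s);d=R.T@np.array([(u-s["cx"])/f,(v-s["cy"])/f,1.]);return -R.T@t,d/np.linalg.norm(d)
def onz(s,u,v,z):
    c,d=ray(s,u,v);return c+d*(z-c[2])/d[2]
def proj(s,X):
    f,R,t=cam(s);p=R@np.array(X)+t;return np.array([s["cx"]+f*p[0]/p[2],s["cy"]+f*p[1]/p[2]])
def tri(s1,p1,s2,p2):
    (c1,d1),(c2,d2)=ray(s1,*p1),ray(s2,*p2)
    A=np.stack([d1,-d2],1);k=np.linalg.lstsq(A,c2-c1,rcond=None)[0]
    a,b=c1+k[0]*d1,c2+k[1]*d2;return (a+b)/2,np.linalg.norm(a-b)
def load(n):return pickle.load(open(n+".pkl","rb"))
def crop(s,x,y,w,h,k,name):
    im=s["color"][y:y+h,x:x+w,::-1];cv2.imwrite("pics/"+name,cv2.resize(im,None,fx=k,fy=k,interpolation=cv2.INTER_CUBIC))
E
python3 - <<'E'
from h import *
t=load("top0");s=load("scene0")
crop(t,240,180,160,90,5,"t_hop.png");crop(t,430,195,80,60,10,"t_jug.png")
crop(s,290,150,100,160,3.75 and 3.7,"s_hop.png");crop(s,255,350,80,70,8,"s_jug.png")
E
```

```text
(no output)
```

View pics/t_hop.png

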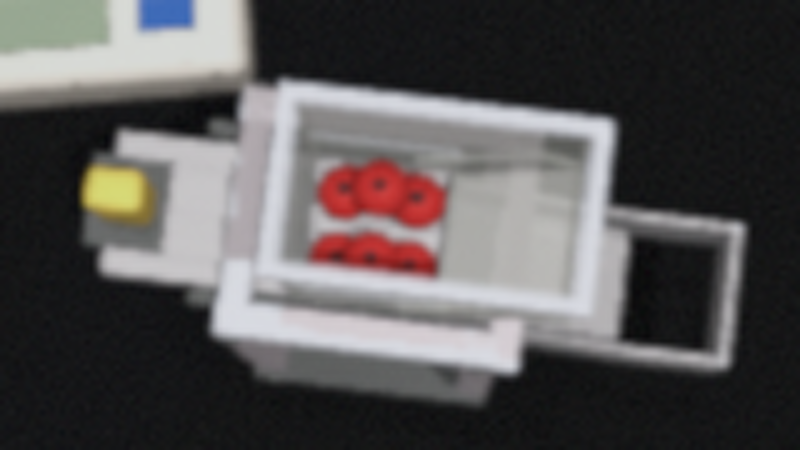

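View pics/t_jug.png

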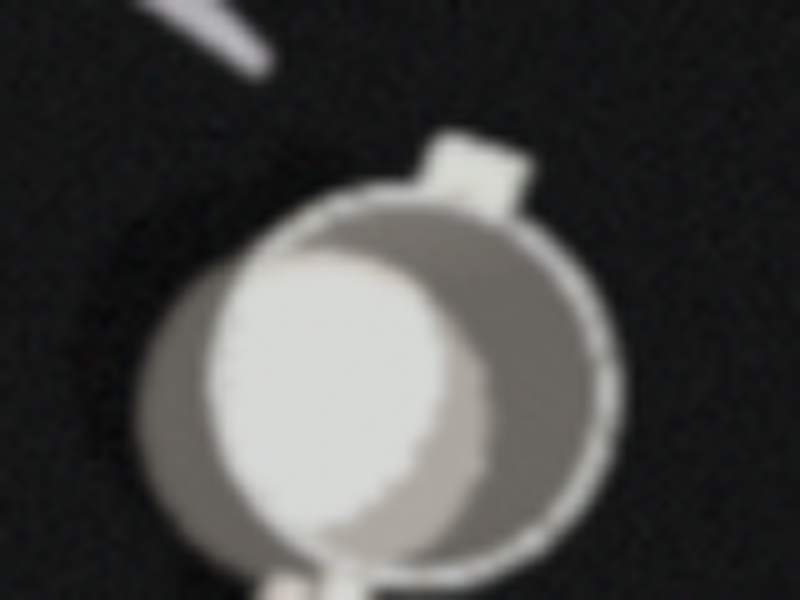

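View pics/s_hop.png

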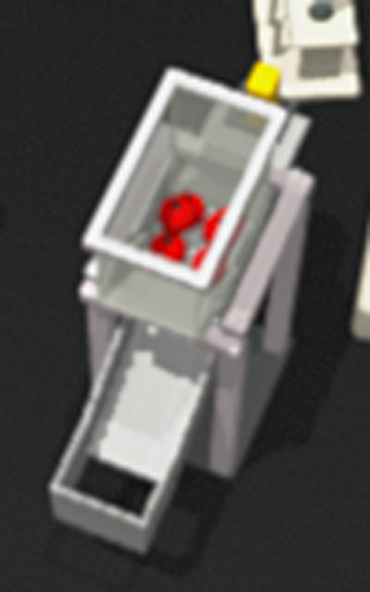

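View pics/s_jug.png

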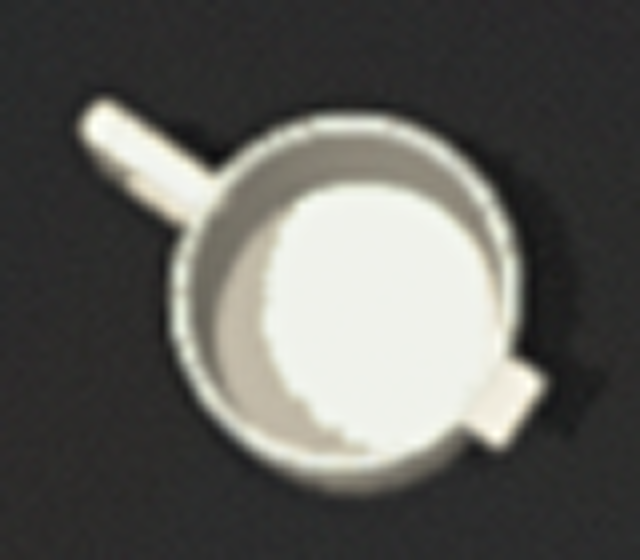

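```bash
python3 - <<'E'
from h import *
t=load("top0");s=load("scene0");np.set_printoptions(precision=4,suppress=True)
T=np.array([(280,78),(616,118),(596,314),(258,290)])/5+(240,180)
S=np.array([(290,105),(200,285),(84,243),(172,66)])/3.7+(290,150)
# order corners: +x+y, +x-y, -x-y, -x+y
S=S[[0,1,2,3]]
L=np.array([[37,38],[37,-88],[-37,-88],[-37,38]])/1000.
for n,c,P in(("top",t,T),("scene",s,S)):
    W=np.array([onz(c,*p,.359)[:2] for p in P])
    a=L-L.mean(0);b=W-W.mean(0)
    th=np.arctan2((a[:,0]*b[:,1]-a[:,1]*b[:,0]).sum(),(a*b).sum())
    R=np.array([[np.cos(th),-np.sin(th)],[np.sin(th),np.cos(th)]])
    o=W.mean(0)-R@L.mean(0);res=W-(o+L@R.T)
    print(n,np.degrees(th),"hop",o,"spout",o+R@[0,-.141],"grip",o+R@[0,.105],"res",res.round(4).tolist())
for a,b in zip(T,S):print(tri(t,a,s,b))
print("jug",onz(t,43+430-43+41.7,195+38.5,.08),onz(s,255+34.5/8*10,350+29.1/8*10,.08))
# handle via mask
for n,c in(("t",t),("s",s)):
    pass
crop(t,440,195,60,90,6.6,"t_han.png")
E
```

```text
top -4.2984162351298405 hop [0.584  0.0965] spout [ 0.5735 -0.0441] grip [0.5919 0.2012] res [[0.0033, 0.0003], [0.0002, -0.0008], [-0.0001, -0.0001], [-0.0034, 0.0006]]
scene -5.8130362165679 hop [0.5867 0.1014] spout [ 0.5725 -0.0389] grip [0.5974 0.2058] res [[0.001, 0.003], [-0.0024, -0.0009], [0.0008, -0.0027], [0.0005, 0.0006]]
(array([0.6275, 0.1323, 0.3668]), np.float64(0.004242272071568172))
(array([0.6132, 0.0057, 0.3662]), np.float64(0.00014673465084433406))
(array([0.5414, 0.0124, 0.3628]), np.float64(0.0027590194309980013))
(array([0.5506, 0.1398, 0.3611]), np.float64(0.00933832409056366))
jug [ 0.5943 -0.2892  0.08  ] [ 0.5969 -0.2858  0.08  ]
```

View pics/t_han.png

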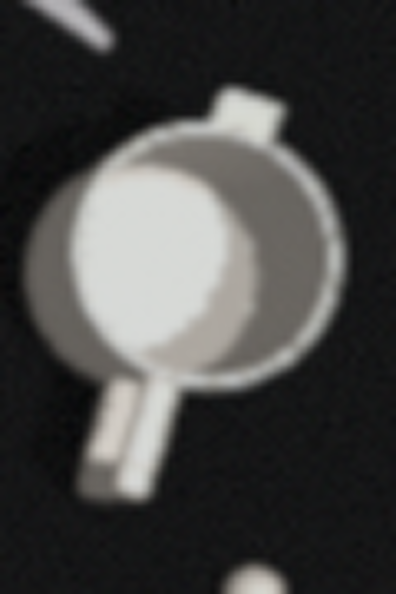

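```bash
python3 - <<'E'
from h import *
t=load("top0");s=load("scene0");np.set_printoptions(precision=4,suppress=True)
k=lambda p,o,f:np.array(p)/f+o
for a,b in(((745,222),(152,520)),((731,370),(52,487))):
    pa=k(a,(240,180),5);pb=k(b,(290,150),3.7)
    print(tri(t,pa,s,pb),onz(t,*pa,.155),onz(s,*pb,.155))
# grip top centre z=.273
m={}
for n,c in(("t",t),("s",s)):
    h=cv2.cvtColor(c["color"],cv2.COLOR_RGB2HSV);mk=cv2.inRange(h,(22,120,90),(35,255,255))
    nn,lab,st,ce=cv2.connectedComponentsWithStats(mk);print(n,st[1:].tolist(),ce[1:])
# handle
print("handle",onz(t,*k((135,495),(440,195),6.6),.072),onz(s,*k((90,112),(255,350),8),.072))
# jug rim by contour mask ellipse
for n,c,box in(("t",t,(440,195,60,90)),("s",s,(255,350,80,70))):
    x,y,w,h=box;im=c["color"][y:y+h,x:x+w];mk=(im.min(2)>70).astype(np.uint8)
    cn=max(cv2.findContours(mk,0,1)[0],key=cv2.contourArea);print(n,cv2.boundingRect(cn),cv2.fitEllipse(cn))
# predicted rims
def rim(c,ctr,r,z):return np.array([proj(c,[ctr[0]+r*np.cos(a),ctr[1]+r*np.sin(a),z]) for a in np.linspace(0,6.28,48)])
for ctr in((.5943,-.2892),(.5969,-.2858),(.5955,-.2875)):
    for n,c,o,f in(("t",t,(430,195),10),("s",s,(255,350),8)):
        P=(rim(c,ctr,.05,.08)-o)*f;print(ctr,n,P.min(0),P.max(0))
E
```

```text
(array([ 0.6049, -0.0685,  0.1676]), np.float64(0.008134217884231304)) [ 0.6029 -0.072   0.155 ] [ 0.6072 -0.0624  0.155 ]
(array([ 0.5363, -0.0639,  0.1608]), np.float64(0.007154328000751227)) [ 0.5334 -0.0662  0.155 ] [ 0.5386 -0.0604  0.155 ]
t [[256, 213, 15, 12, 97], [349, 286, 8, 21, 100]] [[262.9897 218.4948]
 [352.94   295.9   ]]
s [[356, 166, 10, 12, 79], [255, 259, 31, 16, 126], [94, 436, 6, 3, 13]] [[360.7215 171.5316]
 [272.7143 267.2937]
 [ 96.2308 436.7692]]
handle [ 0.5027 -0.2632  0.072 ] [ 0.5062 -0.2585  0.072 ]
t (4, 13, 49, 63) ((27.319442749023438, 42.03965377807617), (42.257869720458984, 59.06291580200195), 29.00005340576172)
s (10, 12, 59, 50) ((40.73804473876953, 35.333839416503906), (42.552093505859375, 59.64894485473633), 131.11647033691406)
(0.5943, -0.2892) t [216.4486 187.0439] [617.5485 584.4105]
(0.5943, -0.2892) s [161.3952 126.3535] [503.7704 478.7036]
(0.5969, -0.2858) t [202.7919 176.5017] [603.7767 573.6823]
(0.5969, -0.2858) s [173.7743 117.9969] [515.8455 469.7182]
(0.5955, -0.2875) t [209.6205 182.1663] [610.6661 579.4464]
(0.5955, -0.2875) s [167.2657 122.0711] [509.485  474.0989]
```

```bash
python3 - <<'E'
from h import *
t=load("top0");s=load("scene0");np.set_printoptions(precision=3,suppress=True)
for n,p,z in(("tongs tip",(456,201),.004),("tongs end",(402,156),.004),("pen a",(354,286),.005),("pen b",(348,331),.005),
 ("m1",(479,286),.03),("m2",(474,308),.02),("m3",(489,298),.05),("m4",(497,301),.02),("jar",(286,320),.066),("rack r",(218,235),.1),("rack top",(200,215),.05),("burner",(172,320),.07),("scale",(290,200),.03)):
    print(n,onz(t,*p,z))
for n,p,z in(("m",(225,379),.06),("m",(222,404),.01),("m",(245,391),.01),("m",(228,391),.03),("pen",(285,273),.005),("pen",(248,256),.005),("tongs",(340,397),.004)):print("s",n,onz(s,*p,z))
o=__import__("workcell").manip.observe();from scipy.spatial.transform import Rotation as R
print(R.from_euler("xyz",o["ee_rot"],degrees=True).as_matrix())
E
```

```text
tongs tip [ 0.69  -0.273  0.004]
tongs end [ 0.811 -0.127  0.004]
pen a [ 0.456 -0.002  0.005]
pen b [0.338 0.012 0.005]
m1 [ 0.464 -0.324  0.03 ]
m2 [ 0.406 -0.314  0.02 ]
m3 [ 0.434 -0.342  0.05 ]
m4 [ 0.426 -0.373  0.02 ]
jar [0.368 0.17  0.066]
rack r [0.574 0.342 0.1  ]
rack top [0.63  0.403 0.05 ]
burner [0.361 0.455 0.07 ]
scale [0.678 0.173 0.03 ]
s m [ 0.422 -0.32   0.06 ]
s m [ 0.426 -0.372  0.01 ]
s m [ 0.468 -0.326  0.01 ]
s m [ 0.433 -0.341  0.03 ]
s pen [ 0.456 -0.001  0.005]
s pen [0.341 0.016 0.005]
s tongs [ 0.696 -0.269  0.004]
[[-0.001 -0.962  0.274]
 [-0.002  0.274  0.962]
 [-1.     0.    -0.002]]
```

Call:
play_rows:
  series:
    - [0,-1.5,-2.0,0,0]
    - [0,-4,-5.2,0,-0.1]
    - [0,-7,-9.2,0,-0.1]
    - [0,-10,-13.1,0,-0.1]
    - [0,-13,-17,0,-0.1]
    - [0,-16.5,-21.6,0,-0.1]
    - [0,-20,-26.2,0,-0.1]
    - [0,-23.5,-30.7,0,-0.1]
    - [0,-27,-35.3,0,-0.1]
    - [0,-30.5,-39.9,0,-0.1]
    - [0,-34,-44.5,0,-0.1]
    - [0,-37.5,-49,0,-0.1]
    - [0,-41,-53.6,0,-0.1]
    - [0,-44.5,-58.2,0,-0.1]
    - [0,-48,-62.8,0,-0.1]
    - [0,-51.5,-67.3,0,-0.1]
    - [0,-54.5,-71.2,0,-0.1]
    - [0,-56.4,-73.7,0,-0.1]
    - [0,-56.4,-73.7,0,-0.1]
    - [0,-56.4,-73.7,0,-0.1]

```text
clock: 2.6
ee_pos: [0.5113, -0.2619, 0.4041]
ee_rot: [63.6, 89.9, 137.7]
force: [0.1, 0.4, 0.1]
opening: 0.0383
```

```bash
cat >>h.py <<'E'
def snap(n,k):
    from workcell import manip
    s=manip.snapshot(n);pickle.dump(s,open(f"{n}{k}.pkl","wb"));cv2.imwrite(f"pics/{n}{k}.png",s["color"][:,:,::-1]);return s
def shift(gx,gy,gz,yaw=None):
    """shift in tool cm to bring grasp point to world g"""
    from workcell import manip;from scipy.spatial.transform import Rotation as R
    o=manip.observe();M=R.from_euler("xyz",o["ee_rot"],degrees=True).as_matrix()
    g=o["ee_pos"]+.155*M[:,0];d=M.T@(np.array([gx,gy,gz])-g)*100
    print("clock",o["clock"],"grasp",g.round(4),"jaw ang",np.degrees(np.arctan2(M[1,2],M[0,2])).round(2),"open",o["opening"],"F",np.round(o["force"],1));print("shift cm",d.round(2))
E
python3 - <<'E'
from h import *
shift(.5098,-.262,.045)
t=snap("top",1);s=snap("scene",1)
E
```

```text
clock 2.6 grasp [ 0.511  -0.2617  0.2491] jaw ang 74.08 open 0.038328041325172466 F [0.1 0.4 0.1]
shift cm [20.41  0.07 -0.08]
```

View pics/top1.png

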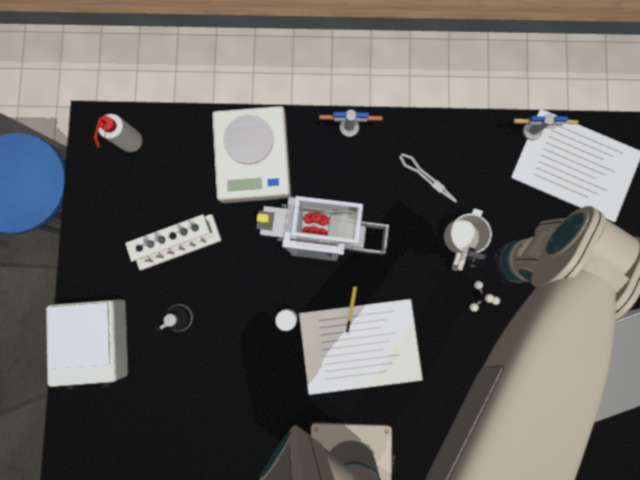

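View pics/scene1.png

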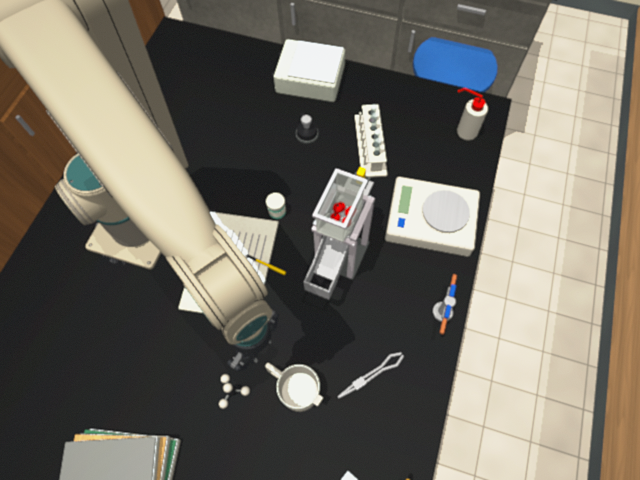

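Call:
play_rows:
  series:
    - [3,0,0,0,-0.1]
    - [7,0,0,0,-0.1]
    - [11,0.1,-0.1,0,-0.1]
    - [13.5,0.1,-0.1,0,-0.1]
    - [14,0.1,-0.1,0,-0.1]
    - [14,0.1,-0.1,0,-0.1]

```text
clock: 3.45
ee_pos: [0.5106, -0.2626, 0.2654]
ee_rot: [-108.9, 90.0, -34.8]
force: [0.5, -0.3, 0.8]
opening: 0.0382
```

```bash
python3 - <<'E'
from h import *
shift(.5098,-.262,.045)
t=snap("top",2);s=snap("scene",2)
crop(t,410,200,120,90,6.6,"t2.png");crop(s,200,310,160,110,5,"s2.png")
E
```

```text
clock 3.45 grasp [ 0.5107 -0.2627  0.1104] jaw ang 74.13 open 0.03822349094054642 F [ 0.5 -0.3  0.8]
shift cm [6.54 0.1  0.04]
```

View pics/t2.png

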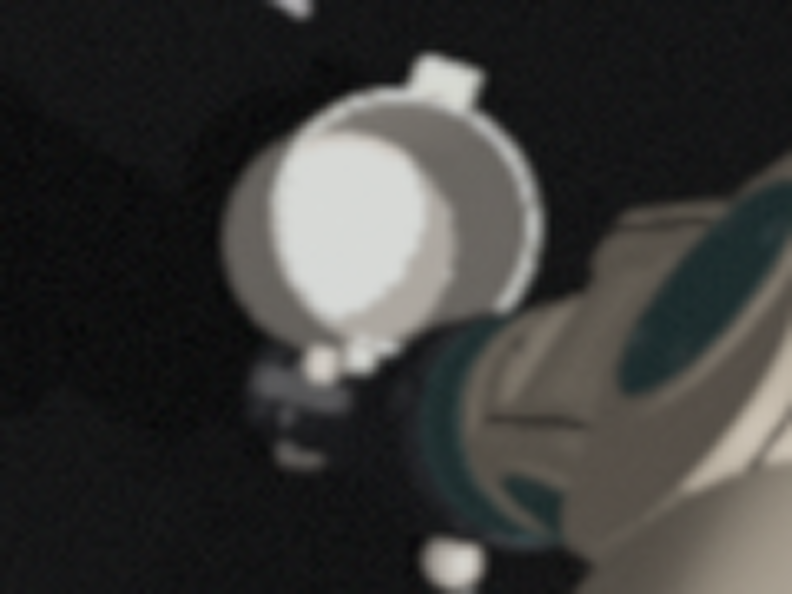

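View pics/s2.png

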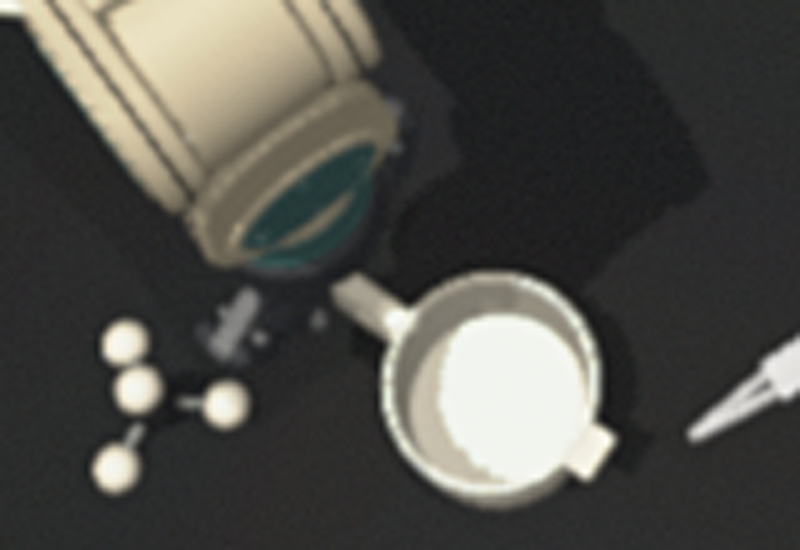

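Call:
play_rows:
  series:
    - [2,0.1,0,0,-0.1]
    - [4,0.1,0,0,-0.1]
    - [5.7,0.1,0,0,-0.1]
    - [6.4,0.1,0,0,-0.1]
    - [6.4,0.1,0,0,-0.1]

```text
clock: 4.18
ee_pos: [0.5095, -0.2628, 0.2006]
ee_rot: [73.0, 90.0, 147.1]
force: [0.6, 0.1, 0.1]
opening: 0.0387
```

Call:
play_rows:
  series:
    - [0,0,0,0,-1]
    - [0,0,0,0,-1]
    - [0,0,0,0,-1]
    - [0,0,0,0,-1]

```text
clock: 4.68
ee_pos: [0.5099, -0.263, 0.2015]
ee_rot: [-96.5, 89.9, -22.4]
force: [-0.9, 0.9, 5.0]
opening: 0.0113
```

```bash
python3 - <<'E'
from h import *
shift(.5098,-.262,.045)
t=snap("top",3);s=snap("scene",3)
crop(t,410,200,120,90,6.6,"t3.png");crop(s,200,310,160,110,5,"s3.png")
E
```

```text
clock 4.675 grasp [ 0.5101 -0.2631  0.0465] jaw ang 74.09 open 0.011308324427398899 F [-0.9  0.9  5. ]
shift cm [0.15 0.06 0.09]
```

View pics/t3.png

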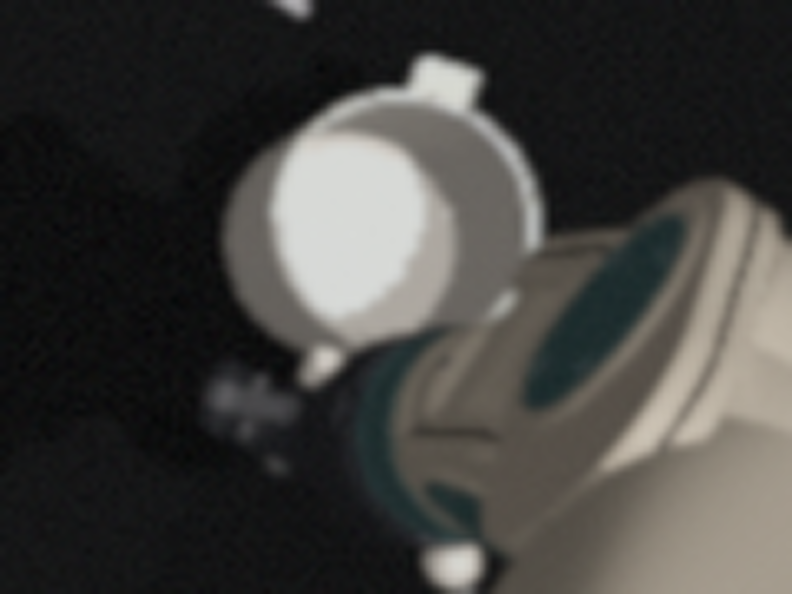

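View pics/s3.png

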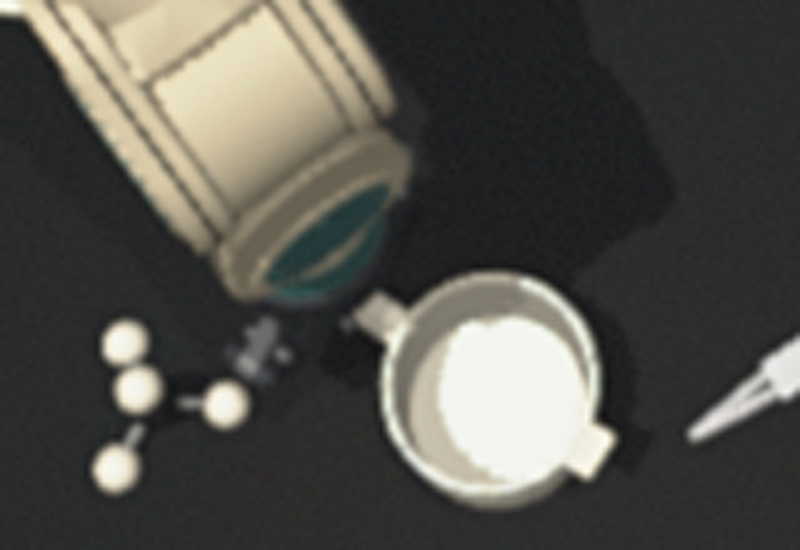

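Call:
play_rows:
  series:
    - [-0.3,0,0,0,-1]
    - [-0.8,0,0,0,-1]
    - [-0.8,0.8,0.5,-4,-1]
    - [-0.8,2,1.5,-8,-1]
    - [-0.8,3.2,3.2,-12,-1]
    - [-0.8,4.4,5.2,-15,-1]
    - [-0.8,5.2,7.5,-18,-1]
    - [-0.8,5.5,9,-18,-1]
    - [-0.8,5.5,9,-18,-1]

```text
clock: 5.9
ee_pos: [0.4812, -0.1601, 0.2087]
ee_rot: [114.1, 90.0, -153.7]
force: [0.7, -0.9, -0.2]
opening: 0.0114
```

```bash
python3 - <<'E'
from h import *
shift(.484,-.0433,.055)
t=snap("top",4);s=snap("scene",4)
crop(t,370,180,120,90,6.6,"t4.png");crop(s,230,230,160,110,5,"s4.png")
E
```

```text
clock 5.9 grasp [ 0.4812 -0.1601  0.0537] jaw ang 92.16 open 0.011387620910494911 F [ 0.7 -0.9 -0.2]
shift cm [-0.14 -0.72 11.67]
```

View pics/t4.png

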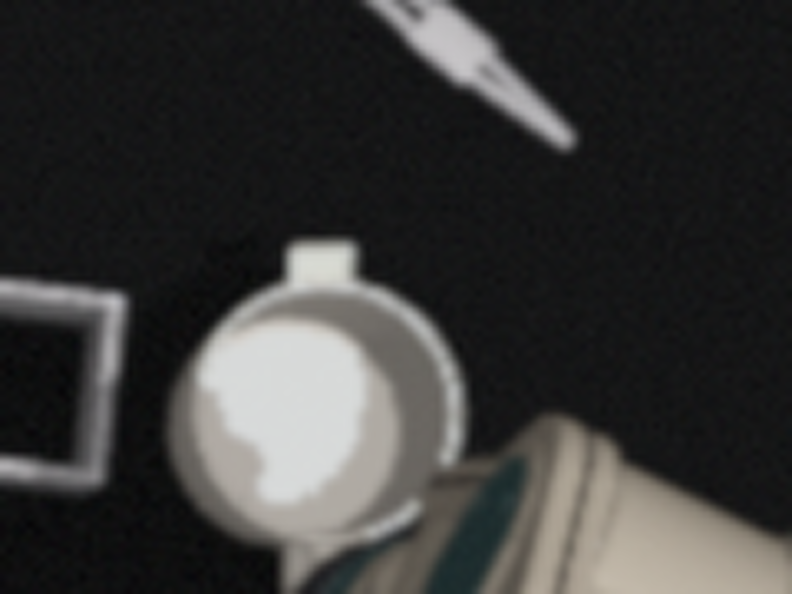

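View pics/s4.png

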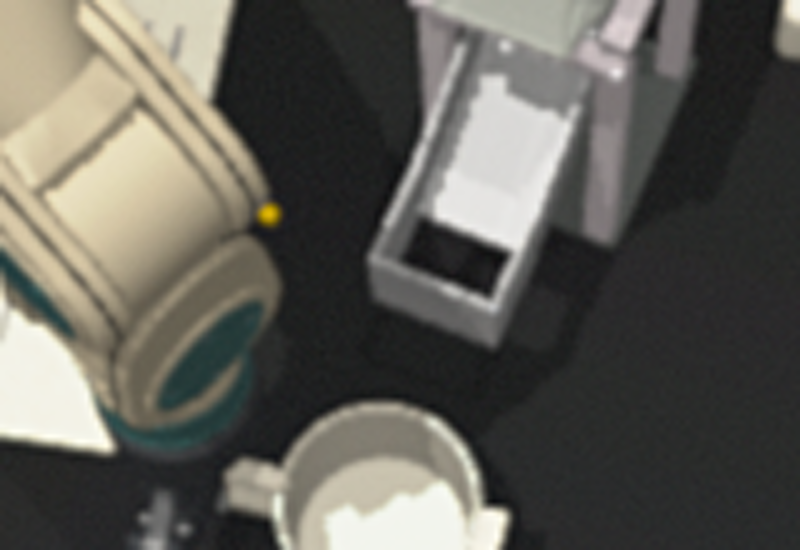

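```bash
python3 - <<'E'
from h import *
t=load("top4");s=load("scene4");np.set_printoptions(precision=4,suppress=True)
k=lambda p,o,f:(np.array(p)+.5)/f-.5+o
c=k((332,410),(370,180),6.6);jt=onz(t,*c,.088)
a=onz(t,*k((128,290),(370,180),6.6),.155);b=onz(t,*k((104,492),(370,180),6.6),.155)
d=(b-a)[:2];w=np.linalg.norm(d);d/=w;u=np.array([-d[1],d[0]]);u*=np.sign(u[1])
sp=(a+b)[:2]/2+u*.0265
print("top jug",jt,"spout",sp,"w",w,"dir",np.degrees(np.arctan2(u[1],u[0])),a,b)
x,y=230,230
def ell(P):
    return cv2.fitEllipse(np.float32(P))
E0=ell([(272,490),(485,505),(380,402),(310,430),(450,435),(285,450),(477,465)])
a=onz(s,*k((497,347),(x,y),5),.100);b=onz(s,*k((373,299),(x,y),5),.100)
a2=onz(s,*k((505,300),(x,y),5),.155);b2=onz(s,*k((370,257),(x,y),5),.155)
print(a,b,a2,b2)
# rim top extreme in scene
pred=(.5701,-.1567)
for c,n,o,f in((t,"t",(370,180),6.6),(s,"s",(230,230),5)):
    P=np.array([proj(c,[pred[0]+.05*np.cos(q),pred[1]+.05*np.sin(q),.088]) for q in np.linspace(0,6.28,60)]);P=(P-o+.5)*f-.5
    print(n,"pred extents",P.min(0),P.max(0))
E
```

```text
top jug [ 0.5701 -0.1583  0.088 ] spout [ 0.5718 -0.0417] w 0.07228195389656022 dir 83.8625265114107 [ 0.6049 -0.072   0.155 ] [ 0.5331 -0.0642  0.155 ]
[ 0.6033 -0.0664  0.1   ] [ 0.5366 -0.0611  0.1   ] [ 0.6054 -0.0605  0.155 ] [ 0.537  -0.0592  0.155 ]
t pred extents [194.5137 277.9017] [460.9842 542.7351]
s pred extents [273.5185 405.0748] [478.8644 606.5176]
```

Call:
play_rows:
  series:
    - [0,-0.1,1.5,0,-1]
    - [0,-0.3,4,0,-1]
    - [0,-0.4,6.5,0,-1]
    - [0,-0.6,9,0,-1]
    - [0,-0.7,11,0,-1]
    - [0,-0.7,11.7,0,-1]
    - [0,-0.7,11.7,0,-1]
    - [0,-0.7,11.7,0,-1]

```text
clock: 7.0
ee_pos: [0.4842, -0.0445, 0.2088]
ee_rot: [-145.6, 90.0, -53.6]
force: [-0.2, 0.3, -0.8]
opening: 0.0107
```

```bash
python3 - <<'E'
from h import *
shift(.4835,-.0433,.0465)
t=snap("top",5);s=snap("scene",5)
crop(t,310,180,120,90,6.6,"t5.png");crop(s,260,200,140,110,5.5,"s5.png")
E
```

```text
clock 7.0 grasp [ 0.4842 -0.0446  0.0538] jaw ang 92.04 open 0.010732391582177092 F [-0.2  0.3 -0.8]
shift cm [0.73 0.07 0.13]
```

View pics/t5.png

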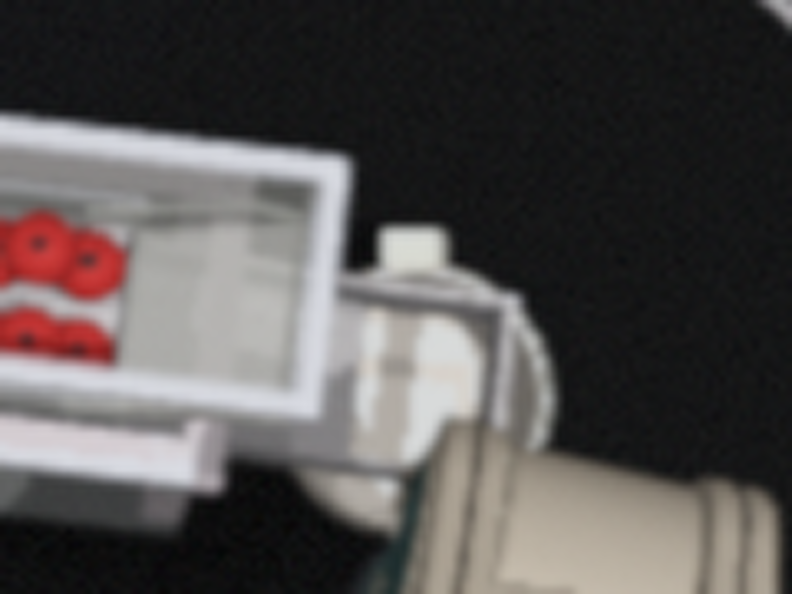

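View pics/s5.png

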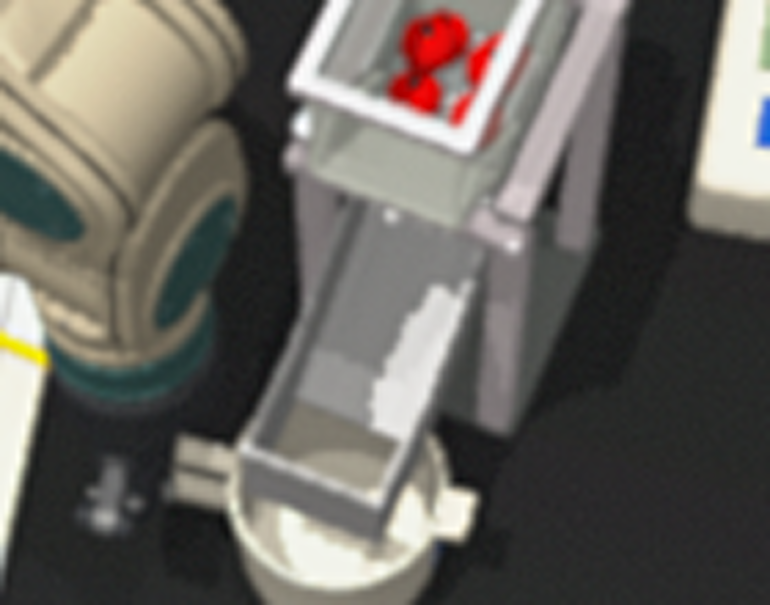

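Call:
play_rows:
  series:
    - [0.3,0.05,0.1,0,-1]
    - [0.6,0.05,0.1,0,-1]
    - [0.75,0.05,0.1,0,-1]
    - [0.75,0.05,0.1,0,-1]

```text
clock: 7.6
ee_pos: [0.4833, -0.0431, 0.2016]
ee_rot: [115.3, 90.0, -152.6]
force: [-2.4, 0.3, 4.4]
opening: 0.0112
```

```bash
python3 - <<'E'
from h import *
shift(.4835,-.0433,.0465)
E
```

```text
clock 7.6 grasp [ 0.4833 -0.0431  0.0466] jaw ang 92.07 open 0.011183470845419125 F [-2.4  0.3  4.4]
shift cm [ 0.01 -0.02 -0.02]
```

Call:
play_rows:
  series:
    - [0,0,0,0,-0.3]
    - [0,0,0,0,-0.1]
    - [0,0,0,0,-0.1]
    - [0,0,0,0,-0.1]
    - [-1.5,0.3,0,0,-0.1]
    - [-4,0.8,0,0,-0.1]
    - [-8,1,0,0,-0.1]
    - [-12,1.5,0,0,-0.1]
    - [-12,2,0,0,-0.1]

```text
clock: 8.72
ee_pos: [0.465, -0.0442, 0.3258]
ee_rot: [-105.7, 89.5, -13.6]
force: [-0.5, -0.0, -0.7]
opening: 0.0382
```

```bash
python3 - <<'E'
from h import *
shift(.595,.2035,.40)
t=snap("top",6);s=snap("scene",6)
crop(t,310,180,120,90,6.6,"t6.png");crop(s,260,200,140,110,5.5,"s6.png")
E
```

```text
clock 8.725 grasp [ 0.4664 -0.0445  0.1708] jaw ang 92.09 open 0.03824447709096809 F [-0.5 -0.  -0.7]
shift cm [-22.86 -13.95  24.26]
```

View pics/t6.png

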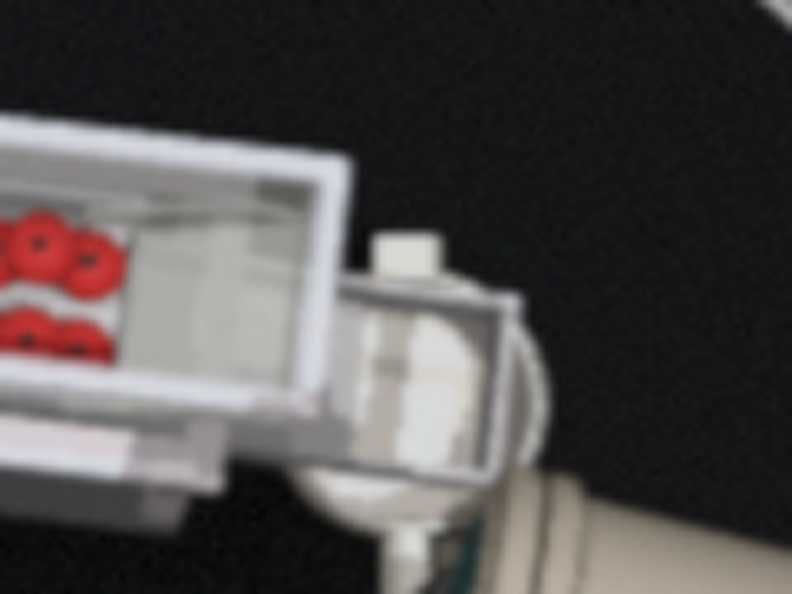

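View pics/s6.png

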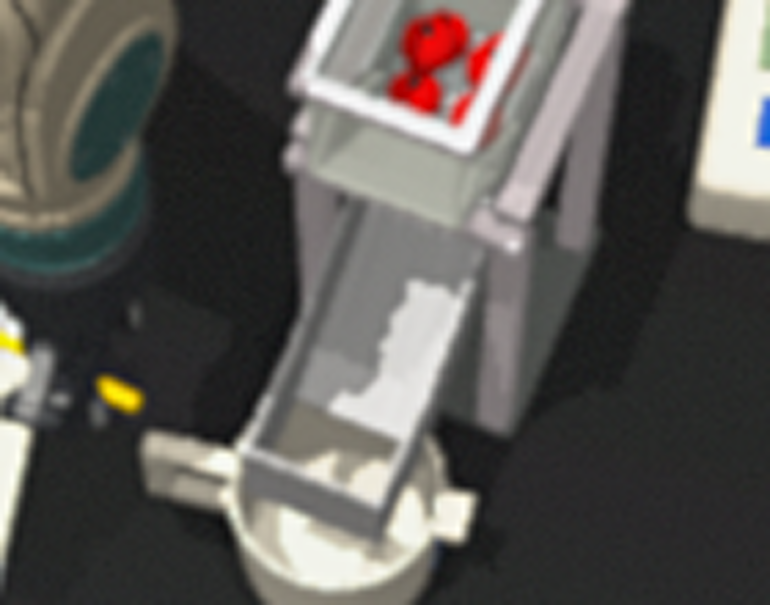

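```bash
python3 - <<'E'
from h import *
t=load("top6");s=load("scene6");np.set_printoptions(precision=1,suppress=True)
for pred in((.5723,-.040),):
  for c,n,o,f in((t,"t",(310,180),6.6),(s,"s",(260,200),5.5)):
    P=np.array([proj(c,[pred[0]+.05*np.cos(q),pred[1]+.05*np.sin(q),.08]) for q in np.linspace(0,6.28,60)]);P=(P-o+.5)*f-.5
    print(n,P.min(0),P.max(0))
t=load("top0");s=load("scene0")
crop(t,240,195,60,50,12,"t_grip.png");crop(s,340,155,45,35,16,"s_grip.png")
E
```

```text
t [279.1 268.2] [542.9 530.7]
s [227.1 388.8] [443.3 593.3]
```

View pics/t_grip.png

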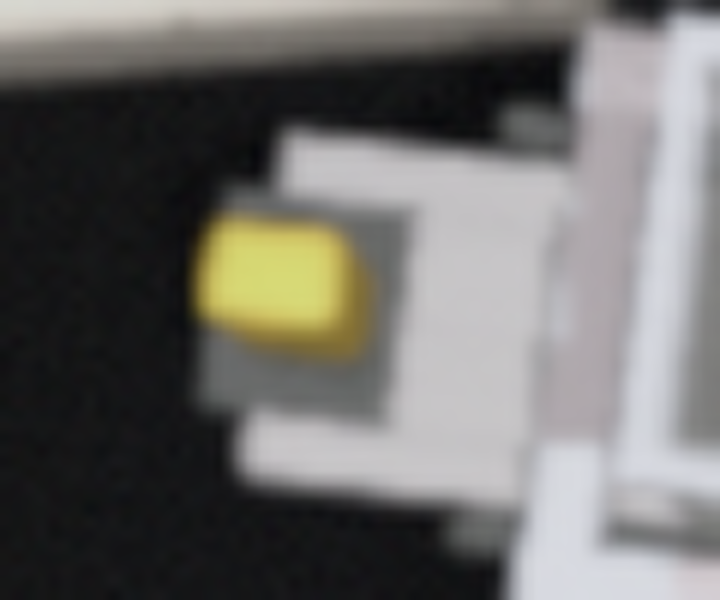

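View pics/s_grip.png

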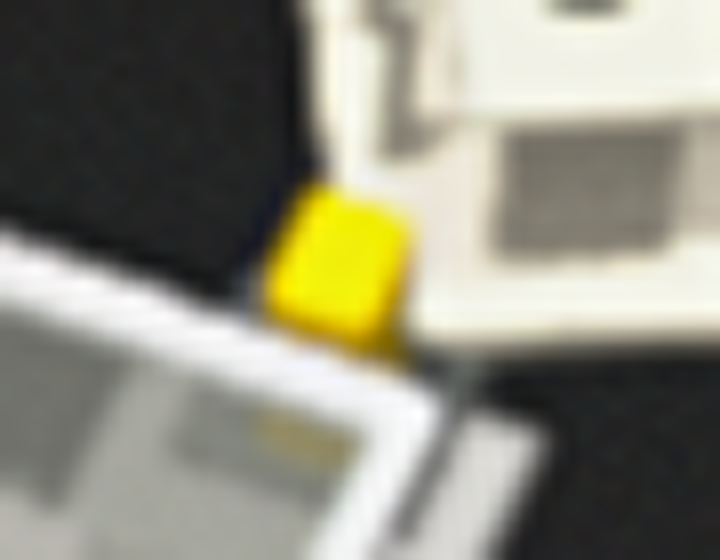

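```bash
python3 - <<'E'
from h import *
t=load("top0");s=load("scene0");np.set_printoptions(precision=4,suppress=True)
k=lambda p,o,f:(np.array(p)+.5)/f-.5+o
a=k((270,275),(240,195),12);b=k((340,258),(340,155),16)
print(onz(t,*a,.273),onz(s,*b,.273),tri(t,a,s,b))
shift(.455,.2,.35)
E
```

```text
[0.5961 0.2077 0.273 ] [0.5964 0.2078 0.273 ] (array([0.5963, 0.2077, 0.273 ]), np.float64(0.0002590417611418023))
clock 8.825 grasp [ 0.4631 -0.0437  0.167 ] jaw ang 92.08 open 0.038470921992924095 F [-0.3  0.1 -0.3]
shift cm [-18.31  -0.09  24.38]
```

Call:
play_rows:
  series:
    - [-4,0,0,0,0]
    - [-9,0,0.5,0,0]
    - [-14,0,2,1,0]
    - [-18.3,0,5,3,0]
    - [-18.3,0,9,5,0]
    - [-18.3,0,13,7,0]
    - [-18.3,0,17,7,0]
    - [-18.3,0,21,7,0]
    - [-18.3,0,24,7,0]
    - [-18.3,0,24.7,7,0]
    - [-18.3,0,24.7,7,0]

```text
clock: 10.2
ee_pos: [0.4544, 0.2031, 0.5031]
ee_rot: [123.1, 89.9, -151.8]
force: [-0.3, -0.6, -0.4]
opening: 0.0427
```

```bash
python3 - <<'E'
from h import *
shift(.5963,.2077,.31)
E
```

```text
clock 10.2 grasp [0.454  0.2029 0.3481] jaw ang 85.12 open 0.04265468283204365 F [-0.3 -0.6 -0.4]
shift cm [  3.78 -14.14   1.69]
```

Call:
play_rows:
  series:
    - [0,-3,0.5,0,0]
    - [0,-7,1,0,0]
    - [0,-11,1.7,0,0]
    - [0,-14.1,1.7,0,0]
    - [2,-14.1,1.7,0,0]
    - [3.5,-14.1,1.7,0,0]
    - [3.5,-14.1,1.7,0,0]

```text
clock: 11.08
ee_pos: [0.5958, 0.207, 0.4672]
ee_rot: [111.0, 89.8, -164.0]
force: [0.3, -1.3, 0.3]
opening: 0.0428
```

```bash
python3 - <<'E'
from h import *
shift(.5963,.2077,.255)
t=snap("top",7);s=snap("scene",7)
crop(t,230,180,120,90,6.6,"t7.png");crop(s,310,130,140,110,5.5,"s7.png")
E
```

```text
clock 11.075 grasp [0.5952 0.2068 0.3122] jaw ang 85.03 open 0.04278857886873782 F [ 0.3 -1.3  0.3]
shift cm [ 5.72 -0.13  0.1 ]
```

View pics/t7.png

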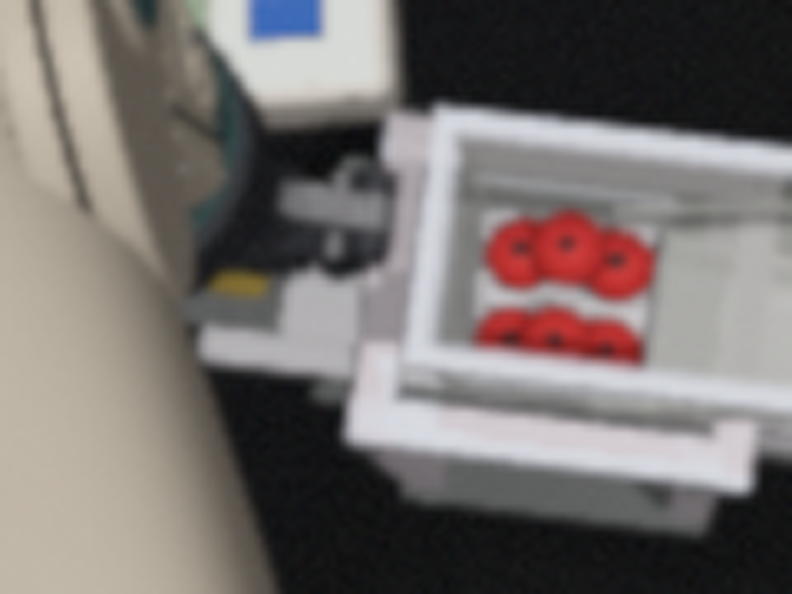

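View pics/s7.png

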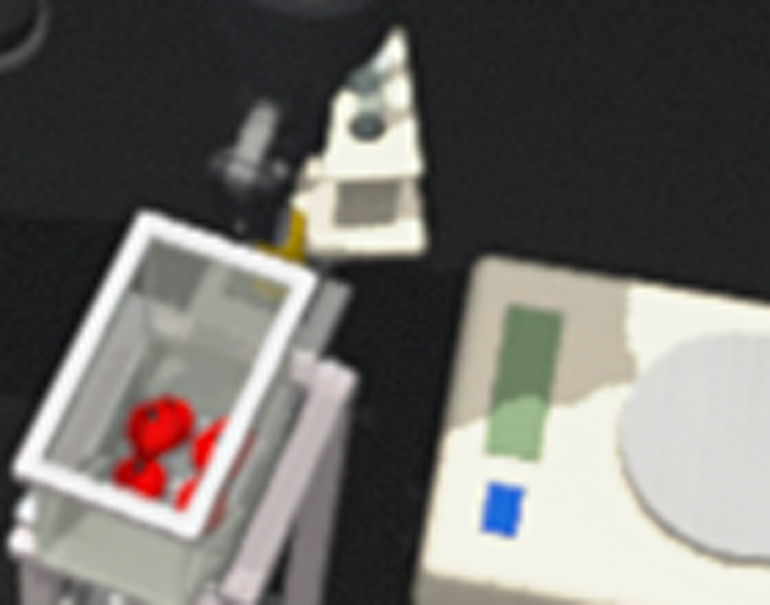

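Call:
play_rows:
  series:
    - [1.5,-0.1,0.1,0,0]
    - [3,-0.1,0.1,0,0]
    - [4.5,-0.1,0.1,0,0]
    - [5.6,-0.1,0.1,0,0]
    - [5.6,-0.1,0.1,0,0]

```text
clock: 11.8
ee_pos: [0.5971, 0.2088, 0.4115]
ee_rot: [108.7, 89.8, -166.2]
force: [0.8, -0.5, 0.2]
opening: 0.0426
```

```bash
python3 - <<'E'
from h import *
shift(.5963,.2077,.255)
E
```

```text
clock 11.8 grasp [0.5966 0.2087 0.2565] jaw ang 85.09 open 0.04259677476391121 F [ 0.8 -0.5  0.2]
shift cm [ 0.15  0.02 -0.1 ]
```

Call:
play_rows:
  series:
    - [0,0,0,0,-0.2]
    - [0,0,0,0,-0.3]
    - [0,0,0,0,-0.3]
    - [0,0,0.5,0,-0.3]

```text
clock: 12.3
ee_pos: [0.5981, 0.2135, 0.4137]
ee_rot: [-145.1, 89.9, -60.1]
force: [-0.5, -2.8, 0.7]
opening: 0.0298
```

```bash
python3 - <<'E'
from h import *
shift(.6024,.2774,.2565)
s=snap("scene",8);crop(s,310,130,140,110,5.5,"s8.png")
t=snap("top",8);crop(t,230,180,120,90,6.6,"t8.png")
E
```

```text
clock 12.3 grasp [0.5982 0.2132 0.2587] jaw ang 85.04 open 0.029785872104482625 F [-0.5 -2.8  0.7]
shift cm [0.21 0.14 6.43]
```

View pics/s8.png

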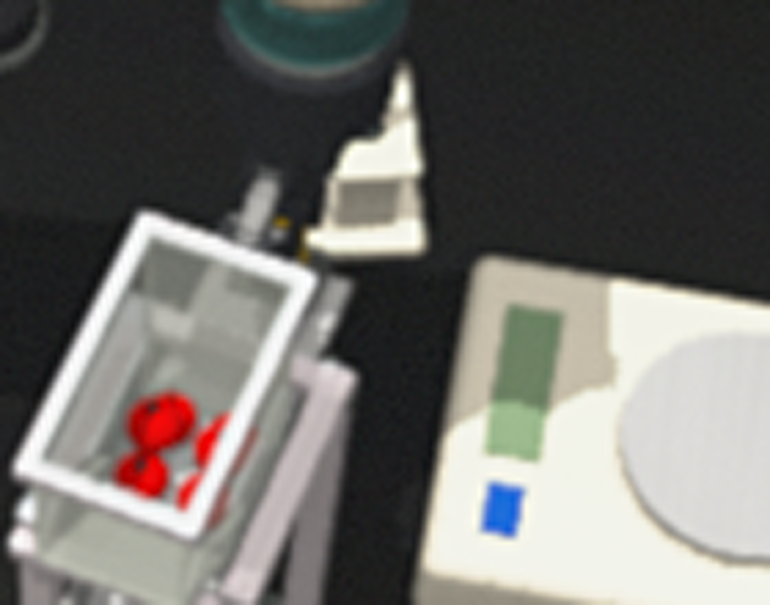

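View pics/t8.png

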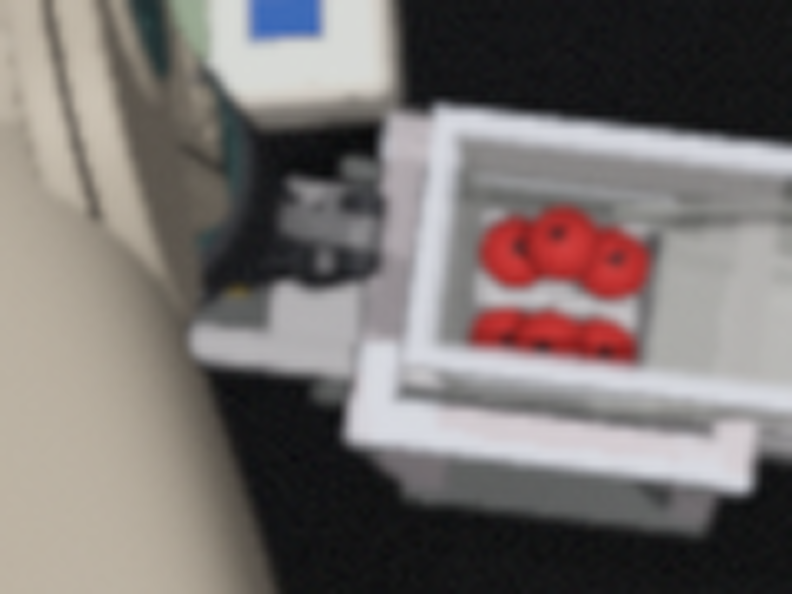

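Call:
play_rows:
  series:
    - [0,0,0.6,0,-0.3]
    - [0,0,1.4,0,-0.3]
    - [0,0,2.2,0,-0.3]
    - [0,0,3,0,-0.3]
    - [0,0,3.8,0,-0.3]
    - [0,0,4.6,0,-0.3]
    - [0,0,5.4,0,-0.3]
    - [0,0,6.2,0,-0.3]
    - [0,0,6.7,0,-0.3]
    - [0,0,6.9,0,-0.3]
    - [0,0,6.9,0,-0.3]

```text
clock: 13.78
ee_pos: [0.6036, 0.2782, 0.4127]
ee_rot: [178.3, 89.1, -96.8]
force: [-0.1, -20.2, 3.0]
opening: 0.0297
```

Call:
play_rows:
  series:
    - [0,0,0,0,-0.3]
    - [0,0,0,0,-0.3]
    - [0,0,0,0,-0.3]
    - [0,0,0,0,-0.3]
    - [0,0,0,0,-0.3]
    - [0,0,0,0,-0.3]
    - [0,0,0,0,-0.3]
    - [0,0,0,0,-0.3]

```text
clock: 14.78
ee_pos: [0.6036, 0.2781, 0.4127]
ee_rot: [177.6, 89.1, -97.6]
force: [-0.7, -19.6, 3.9]
opening: 0.0298
```

```bash
python3 - <<'E'
from h import *
shift(.5966,.2077,.2585)
s=snap("scene",9);crop(s,270,130,140,170,3.5,"s9.png")
t=snap("top",9);crop(t,240,170,160,100,5,"t9.png")
E
```

```text
clock 14.775 grasp [0.6033 0.2757 0.2577] jaw ang 84.84 open 0.029827637802219618 F [ -0.7 -19.6   3.9]
shift cm [ 0.02  0.05 -6.84]
```

View pics/s9.png

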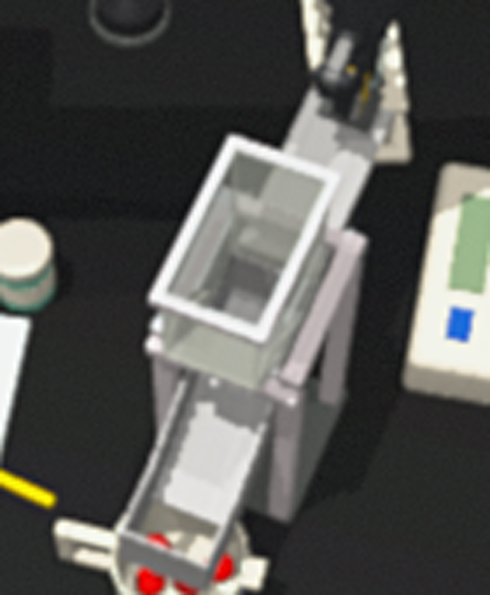

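View pics/t9.png

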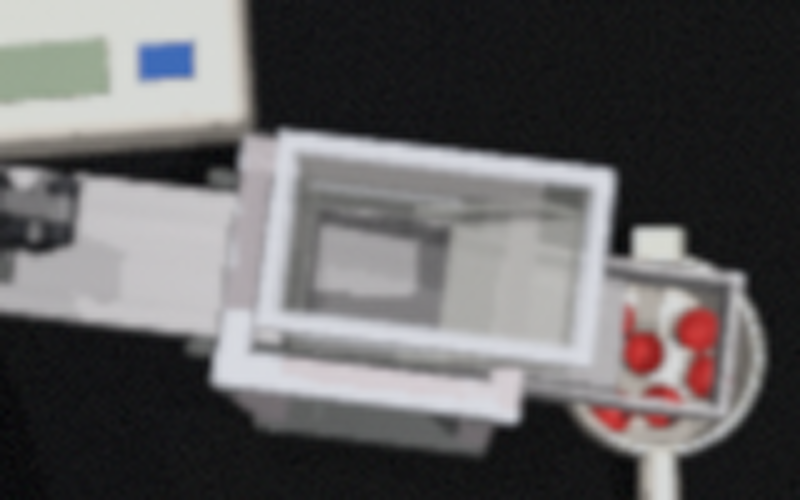

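Call:
play_rows:
  series:
    - [0,0,-0.6,0,-0.3]
    - [0,0,-1.4,0,-0.3]
    - [0,0,-2.2,0,-0.3]
    - [0,0,-3,0,-0.3]
    - [0,0,-3.8,0,-0.3]
    - [0,0,-4.6,0,-0.3]
    - [0,0,-5.4,0,-0.3]
    - [0,0,-6.2,0,-0.3]
    - [0,0,-6.8,0,-0.3]
    - [0,0,-7.3,0,-0.3]
    - [0,0,-7.6,0,-0.3]
    - [0,0,-7.6,0,-0.3]

```text
clock: 16.38
ee_pos: [0.5977, 0.2064, 0.4134]
ee_rot: [-130.8, 89.9, -45.7]
force: [-1.0, -0.3, 0.3]
opening: 0.0301
```

```bash
python3 - <<'E'
from h import *
shift(.5963,.2048,.2585)
E
```

```text
clock 16.375 grasp [0.5979 0.2062 0.2584] jaw ang 85.05 open 0.030091441760904652 F [-1.  -0.3  0.3]
shift cm [-0.01  0.14 -0.15]
```

Call:
play_rows:
  series:
    - [0,0,-0.1,0,-0.3]
    - [0,0,-0.2,0,-0.3]
    - [0,0,-0.2,0,-0.3]

```text
clock: 16.75
ee_pos: [0.5976, 0.2049, 0.4135]
ee_rot: [-80.4, 89.9, 4.7]
force: [0.7, 1.7, -0.3]
opening: 0.0297
```

Call:
play_rows:
  series:
    - [0,0,-0.1,0,-0.3]
    - [0,0,-0.2,0,-0.3]
    - [0,0,-0.2,0,-0.3]

```text
clock: 17.12
ee_pos: [0.5971, 0.2028, 0.4134]
ee_rot: [-87.6, 90.0, -2.6]
force: [0.7, 1.7, -0.0]
opening: 0.03
```

Call:
play_rows:
  series:
    - [0,0,-0.1,0,-0.3]
    - [0,0,-0.2,0,-0.3]
    - [0,0,-0.2,0,-0.3]

```text
clock: 17.5
ee_pos: [0.5968, 0.2008, 0.4133]
ee_rot: [150.3, 90.0, -124.6]
force: [1.6, 1.1, 0.9]
opening: 0.0301
```

Call:
play_rows:
  series:
    - [0,0,-0.1,0,-0.3]
    - [0,0,-0.2,0,-0.3]
    - [0,0,-0.2,0,-0.3]

```text
clock: 17.88
ee_pos: [0.5967, 0.1995, 0.4133]
ee_rot: [0.2, 89.9, 85.3]
force: [1.4, 5.0, 0.5]
opening: 0.0297
```

Call:
play_rows:
  series:
    - [0,0,-0.1,0,-0.3]
    - [0,0,-0.2,0,-0.3]
    - [0,0,-0.2,0,-0.3]

```text
clock: 18.25
ee_pos: [0.5966, 0.1988, 0.4133]
ee_rot: [0.1, 89.6, 85.3]
force: [3.2, 9.4, -0.7]
opening: 0.0299
```

Call:
play_rows:
  series:
    - [0,0,-0.1,0,-0.3]
    - [0,0,-0.2,0,-0.3]
    - [0,0,-0.2,0,-0.3]

```text
clock: 18.62
ee_pos: [0.5965, 0.198, 0.4132]
ee_rot: [-0.2, 89.4, 85.1]
force: [2.4, 14.6, -0.5]
opening: 0.0301
```

Call:
play_rows:
  series:
    - [0,0,0.3,0,-0.2]
    - [0,0,0.55,0,0]
    - [0,0,0.55,0,0]
    - [0,0,0.55,0,0]

```text
clock: 19.12
ee_pos: [0.5967, 0.2, 0.4131]
ee_rot: [144.9, 89.9, -130.1]
force: [0.6, -0.6, 0.6]
opening: 0.0428
```

Call:
play_rows:
  series:
    - [-1.5,0,0,0,0]
    - [-4,0,0,0,0]
    - [-7,0,0,0,0]
    - [-10,0,0,0,0]
    - [-12,3,0,0,0]
    - [-12,7,0,0,0]
    - [-12,11,0,0,0]
    - [-12,14,0,0,0]
    - [-12,14,0,0,0]

```text
clock: 20.25
ee_pos: [0.4555, 0.2124, 0.5351]
ee_rot: [-69.9, 89.9, 15.3]
force: [0.0, 1.1, 0.5]
opening: 0.0428
```

```bash
python3 - <<'E'
from h import *
shift(.4,.2,.4)
s=snap("scene",10);crop(s,270,130,140,170,3.5,"s10.png")
t=snap("top",10);crop(t,240,170,160,100,5,"t10.png")
E
```

```text
clock 20.25 grasp [0.4558 0.2125 0.3801] jaw ang 85.15 open 0.042794829326204105 F [0.  1.1 0.5]
shift cm [-2.    5.45 -1.71]
```

View pics/s10.png

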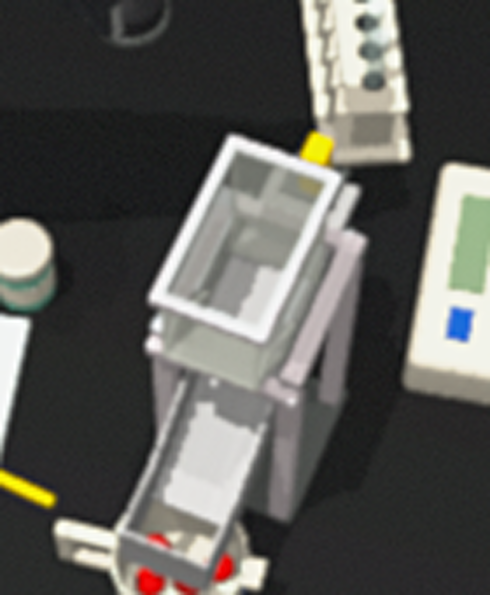

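View pics/t10.png

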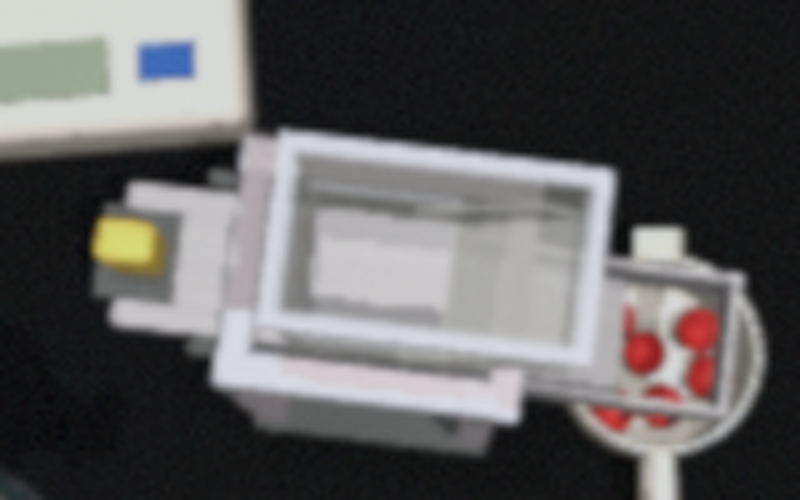

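View pics/top10.png

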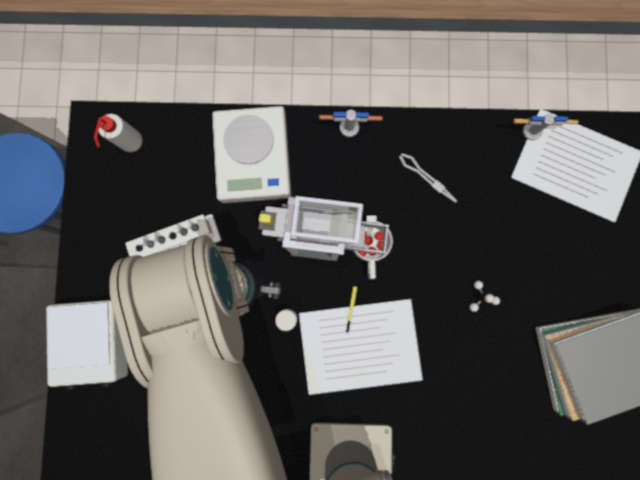

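View pics/scene10.png

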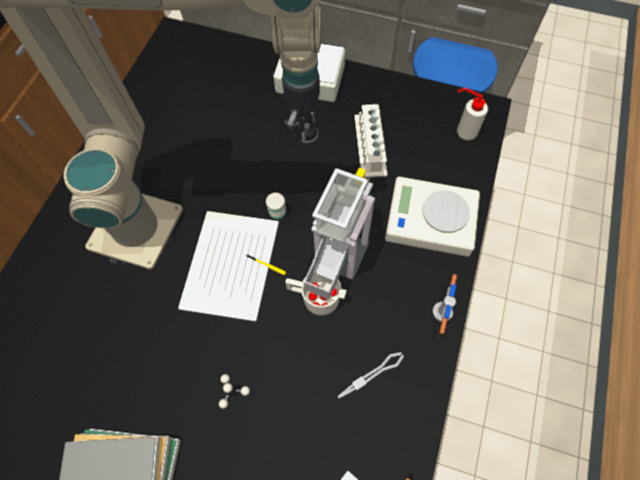

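```bash
python3 - <<'E'
from h import *
t=load("top10");s=load("scene10");np.set_printoptions(precision=4,suppress=True)
k=lambda p,o,f:(np.array(p)+.5)/f-.5+o
print("jug",onz(t,*k((667,356),(240,170),5),.08))
crop(t,240,195,60,50,12,"t_g2.png");crop(t,345,205,60,60,10,"t_j2.png")
for n in("top0","top10","scene0","scene10"):
    c=load(n);h=cv2.cvtColor(c["color"],cv2.COLOR_RGB2HSV);mk=cv2.inRange(h,(22,120,150),(35,255,255));_,_,st,ce=cv2.connectedComponentsWithStats(mk);print(n,st[1].tolist(),ce[1])
    print(onz(c,*ce[1],.273))
E
```

```text
jug [ 0.5704 -0.0429  0.08  ]
top0 [257, 213, 12, 10, 72] [262.6806 217.9306]
[0.5952 0.2063 0.273 ]
top10 [259, 214, 12, 9, 71] [264.4085 218.    ]
[0.5951 0.2027 0.273 ]
scene0 [356, 167, 10, 10, 67] [360.8358 171.4478]
[0.5971 0.2057 0.273 ]
scene10 [356, 168, 9, 9, 63] [360.5079 172.1905]
[0.597  0.2034 0.273 ]
```

View pics/t_j2.png

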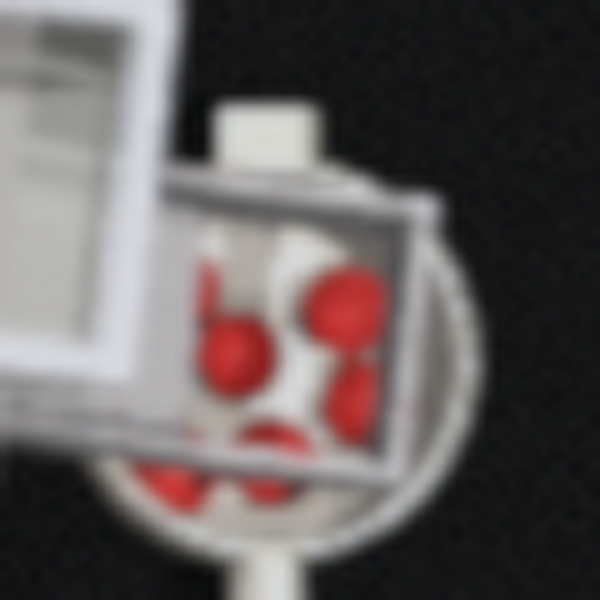

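```bash
python3 - <<'E'
from workcell import manip
print(manip.hand_in());print(manip.observe()["clock"])
E
```

```text
the job is handed in; nothing more can be done
None
the job is handed in; nothing more can be done
```

I carried the jug by its handle and stood it under the spout. I drew the gate to its stop, let the atoms run down, pushed the gate home, withdrew the arm and handed in at about 20 s.

**Last checks**
- **Atoms:** all six show in the jug in the top view. The bin is empty, and I saw none on the bench.
- **Jug position:** it stands upright with its mouth at about (0.570, -0.043) m. I put the spout at about (0.572, -0.040) m, so the mouth is off by roughly 3 mm.
- **Gate:** it came up hard against the stop at both ends, with about 20 N when drawn and 15 N when pushed home. The travel between was about 70 mm.
- **Other things:** the tongs, pen, model, jar, burner and rack look unmoved in the final pictures.

**Disagreements**
- The two cameras differed by 3–9 mm on the hopper and spout, so I averaged them.
- The gate now sits 2–4 mm further in than it did at the start. It seems not to have been quite home to begin with.

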